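# Select the connected channel and take a reading

## Robot

A 6-joint arm with a two-finger parallel gripper is mounted at the origin on a cart in front of the work surface, level with it; the furniture and walls round the work are solid. World frame = base frame: x ahead of the robot, y to its left, z up, the work surface at z = 0. Lengths are in m, angles in degrees, forces in N, time in s.
With the tool pointing down it reaches from about 0.4 to 0.825 m from the base axis. Payload 7 kg.
Tool frame: the origin (TCP) lies between the finger pads; the fingertips stand 19 mm ahead of it and the grasp point (between the pads) is the TCP; x points along the fingers, y is the direction in which the jaws open and shut, and the axes are right-handed (so a half turn about x gives the same grasp; the last joint's range is limited). The gripper opens to 88 mm and grips with 3 to 60 N. Pads are 19 mm wide; open, the fingers measure 130 mm over their backs; the gripper's body (78 mm by 193 mm) begins 47 mm behind the grasp point.
Start: joints at [16.507, 20.546, 0.682, 0, -70.136, -16.507], TCP at [0.675, -0, 0.246] pointing down, gripper open.
Joint ranges: [-176.03, 176.03], [-82.01, 121.73], [-58.28, 71.71], [-173.87, 95.51], [-174.79, -0.11], [-173.66, 173.66]. Speed limits (degrees/s): [136.94, 136.94, 172.46, 180, 180, 180].

## Interface

Orientations are given as [roll, pitch, yaw] about the fixed x, y, z axes, in that order (R = Rz(yaw) Ry(pitch) Rx(roll)).
In Python, from plant import * gives the robot as it stands.
- The arm moves only by the tool step_arm, never from a script. Its argument "steps" is a list of rows, each a list of 2 entries, a list of its own where there are three numbers: the shift along the tool's x, y, z in units of 0.02 m (1.0 is 0.02 m), then the turn about the tool's x in units of 6 degrees (1.0 is 6 degrees). A call has 1 to 20 rows; each row shifts and turns the commanded pose from where the row before left it, along the tool's axes as they then stand; what a row does not reach is not made up. A row lasts 1/12 s, in which the tool goes at most 41.7 mm and 7.16 degrees, less where a joint would pass 70% of its speed; a pose out of reach is approached as far as the arm can. A call with a number of a shift or a turn outside -1 to 1 is refused whole. A call with a gripper value outside its range is refused whole. "fingers" is the closure, from 0 (fully open) to 1 (shut), set as the call begins (left out, the last holds). The fingers move at their own pace and stop on an object; "grip_force" is the grip in N (left out, the last holds). Time passes only in rows, so rows that do not move let the fingers close. It gives the time, the measured TCP pose, the force and the opening at its end, in the units of the state.
- get_state(): the state, without advancing time (a new reading comes with each control period).
- capture(name): name is "scene" or "side" or "wrist"; returns the picture (400x640x3 uint8, blue, green, red); there is no depth.
- camera_model(name): a dict with "intrinsics" (3x3 intrinsics, pixels), "rvec" (rotation vector, rad) and "tvec" (3), from world to camera coordinates, as OpenCV has them. Camera axes: x right, y down, z forward; pixel columns grow to the right and rows downward; lengths in m; the calibration is good to about 2 mm. The wrist camera is an equidistant fisheye: a pixel r from the principal point sees the ray r / f radians off the axis. A picture is of the moment at which its call begins: read the wrist's pose just before it. camera_model takes no time and is no camera call; for the wrist camera it gives the pose at the moment of the call.
- close_job(): hands the job in, once; it reports no verdict.
The state is a dict: "time_s": time; "joints": joint angles; "qd": joint speeds; "joint_torque": joint torques, N m; "tcp_pos": TCP position; "eef_rot": TCP orientation; "contact_force": force on the tool from outside, world axes, zero at the start; "moment": the same for the moment, N m; "gripper_width": finger opening in m.
Only numpy, scipy, OpenCV 4.12 (cv2) and the standard library are available. Lean on these libraries where they do the work, as an engineer would, in place of code of your own. Each camera call takes 0.05 s, during which the arm holds its last target.

## Task

Push the lever of the rotary selector round with a fingertip, click by click, until it points at the one socket that has the tall grey plug in it (the others have flat caps) and sits in that click position. Only then press the round push button at the front of the box fully down with a fingertip and let it come back up. Do not pinch the lever, and leave the loose things on and around the box where they are.

Things in the scene. Friction and masses are not known exactly. Their poses are not given: they have to be found in the camera images.
- switch_box: Grey bench switch box, aluminium top panel, fixed to the worktop, 240 (x) x 260 (y) x 60 mm high. Origin: centre of its underside; z up; -x side is the front. Panel 60 mm above the origin: selector at (20, 0) mm; six sockets 90 mm out from it, 60, 90 and 120 degrees to either side of +x; collars 35 mm across; flat caps on five, tops 10 mm above the panel; button at (-88, 0).
- selector (a joint): Selector angle (rad) about the upward axis: 0 when the lever points along the box's +x (away from the front), positive counterclockwise from above. Clicks every 0.524 rad, nine positions from -2.094 to 2.094, stops at 2.3. Starts within 0.63 of 0, where no sockets are. Takes about 3 to 5 N near the lever's end; a little past half-way it snaps into the next click and stays when let go.
- selector_axis (a point): Point on the selector's upright axis, 27 mm above the panel (half-way up the lever). The point's x axis points along the lever.
- lever_tip (a point): Outer end of the black lever at half its height, 48 mm from the axis. The lever is an upright bar 10 mm wide, from 48 mm in front of the axis to 16 mm behind it, 12 to 42 mm above the panel; hub 26 mm across round the axis; skirt disc 54 mm across up to 10 mm above the panel. A white line on top runs from the hub to the pointing end.
- selector_aim (a point): Imaginary point that turns with the selector, 90 mm out from its axis along the lever, at panel height: it lies over the socket at which the lever points.
- plug: Grey plug (a cable gland, 26 x 30 mm, 45 mm tall) standing upright and fixed in one of the six sockets; it differs from run to run which one. Origin: centre of its underside, 64 mm above the worktop; its top is 109 mm above the worktop.
- read_button (a joint): Travel of the push button in m: 0 up, 0.006 fully down; springs back by itself; about 5 N holds it fully down.
- read_button_top (a point): Centre of the top face of the round grey push button, 30 mm across, standing up out of a 9 mm high black bezel 42 mm across, at the front of the box; 17 mm above the panel when up; it is pressed straight down.
- fitting_left: Loose brass union, 22 x 25 x 44 mm, standing on the panel's front left corner. Origin: centre of its underside. Must not be moved.
- fitting_right: Loose brass union, 22 x 25 x 48 mm, standing on the panel's front right corner. Origin: centre of its underside. Must not be moved.
- calliper: Loose calliper, 53 x 210 x 10 mm, lying on the worktop to the left. Must not be moved.
- cross_driver: Loose red-handled screwdriver, 26 x 159 x 30 mm, lying on the worktop left of the box. Must not be moved.
- flat_driver: Loose orange-handled screwdriver, 26 x 174 x 30 mm, lying on the worktop to the right. Must not be moved.
- pressure_sensor: Loose pressure transmitter, 34 x 148 x 34 mm, lying on the worktop to the right. Must not be moved.
- probe_case: Loose black case, 56 x 76 x 22 mm, lying on the worktop at the back right. Must not be moved.

How it is judged (in metres and radians):
On the way, in this order (a step that is already met when the one before it is completed fails the run):
1. the selector points at the plug and rests in that click position, button not yet pressed (horizontal distance between selector_aim and plug below 0.011 m and velocity of joint selector between -0.1 and 0.1 rad/s and value of joint read_button below 0.002 m), for 0.2 s.
2. the button is pressed fully down (value of joint read_button above 0.0045 m), for 0.05 s.
At the end, for the whole second after the job is handed in: The selector rests with its lever pointing at the plug (the point 90 mm out along the lever within 11 mm of the plug's centre, about 7 degrees) and the button is up again (within 1.5 mm) (horizontal distance between selector_aim and plug below 0.011 m and velocity of joint selector between -0.05 and 0.05 rad/s and value of joint read_button below 0.0015 m); the robot touches nothing.
It fails at once if the button is pressed (more than 3 mm) while the selector does not point at the plug (value of joint read_button above 0.003 m and horizontal distance between selector_aim and plug above 0.016 m).
It fails at once if the lever is pinched: both its sides are squeezed by the fingers at once (more than 1 N each) (contact force between each of selector_c2, selector_c3 and the fingers above 1 N).
It fails at once if a loose thing on or around the box is moved by more than 20 mm (distance of any of fitting_left, fitting_right, calliper, cross_driver, flat_driver, pressure_sensor, probe_case from where it was at the start of the episode above 0.02 m).
It also fails if it takes over 54 s, if anything falls off the work surface, if the arm or the gripper's body presses on something with over 40 N, if the wrist force passes 120 N, or if a joint passes its speed limit or range.

## Working session

There is one attempt and no reset: what is moved stays moved. The work goes in short steps, Python scripts to look and compute and a tool call to move; the robot and the scene stay as the last step left them, time stands still between calls to the robot, and variables do not carry over. Pictures are saved under pics/ and viewed, and the job is handed in when it is done.

Besides the shell and the picture viewer there is one more tool, called after "Call:" as name(argument=value, ...), one argument or row to a line, values as JSON. step_arm: Moves the arm, as the interface text tells. Its arguments: {"type":"object","properties":{"steps":{"type":"array","items":{"type":"array"}},"fingers":{"type":"number"},"grip_force":{"type":"number"}},"required":["steps"]}

```bash
mkdir -p pics; ls; python3 - <<'E'
from plant import *
import cv2
s=get_state();print(s)
for n in("scene","side","wrist"):
    m=camera_model(n);print(n,m)
    cv2.imwrite(f"pics/{n}0.png",capture(n))
E
```

```text
pics
{'time_s': 0.0, 'joints': array([ 1.65084515e+01,  2.05920239e+01,  6.32736111e-01, -1.90067404e-02,
       -7.01352580e+01, -1.65059077e+01]), 'qd': array([-0.01397728,  0.01810605,  0.05246814,  0.04446246,  0.00849097,
       -0.07972428]), 'joint_torque': array([-8.00930356e-04, -5.82726967e+01,  2.93058443e+01,  6.99745238e+00,
        6.93249181e-03, -2.06530804e-04]), 'tcp_pos': array([ 6.74539264e-01, -1.36328722e-05,  2.44611632e-01]), 'eef_rot': array([  95.80571882,   89.9037802 , -174.19821065]), 'contact_force': array([-0.40740889,  0.74042372, -0.27154955]), 'moment': array([-0.02662957, -0.01941749, -0.06963663]), 'gripper_width': 0.08751622375675601}
scene {'intrinsics': array([[386.3317182 ,   0.        , 320.03244077],
       [  0.        , 386.3317182 , 195.00239542],
       [  0.        ,   0.        ,   1.        ]]), 'rvec': array([ 2.17750411, -0.62077517,  0.32428896]), 'tvec': array([-0.46976241,  0.25276751,  0.77829566])}
side {'intrinsics': array([[417.8360072 ,   0.        , 320.12829117],
       [  0.        , 417.8360072 , 205.28381375],
       [  0.        ,   0.        ,   1.        ]]), 'rvec': array([ 1.91747111, -0.15165359,  0.138587  ]), 'tvec': array([-0.54421458,  0.11074063,  1.21318539])}
wrist {'intrinsics': array([[309.70691629,   0.        , 321.3422645 ],
       [  0.        , 309.70691629, 194.19257732],
       [  0.        ,   0.        ,   1.        ]]), 'rvec': array([1.03535009e-03, 3.11602648e+00, 3.83933942e-01]), 'tvec': array([ 0.67381273, -0.03117198,  0.38992142])}
```

View pics/scene0.png

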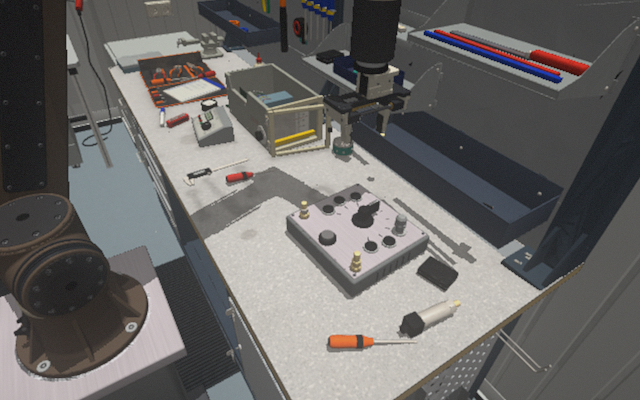

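View pics/side0.png

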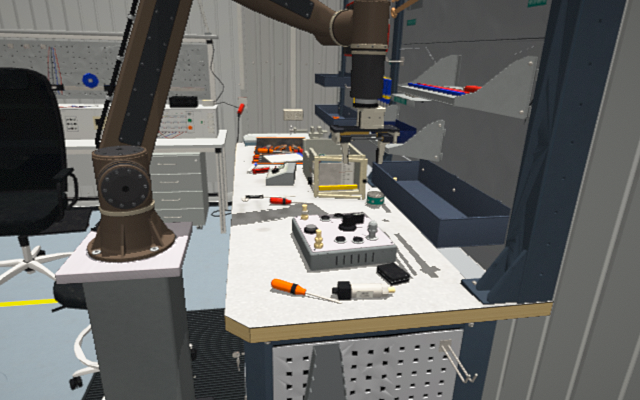

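View pics/wrist0.png

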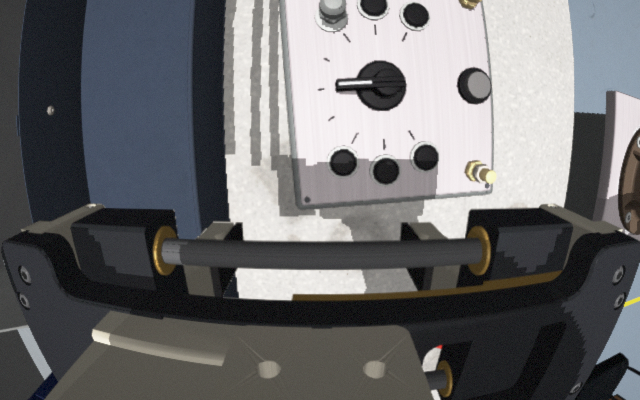

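The wrist view shows the selector hub at about (382,86), with the lever pointing left (+x) to about (337,85). The plug is at about (332,12), the back-right socket, and the button is at (474,86). Next I'll measure these.

```bash
cat > h.py <<'E'
import numpy as np, cv2
def ray(m,u,v,fish):
    K=m["intrinsics"];R=cv2.Rodrigues(m["rvec"])[0];t=m["tvec"]
    x=(u-K[0,2])/K[0,0];y=(v-K[1,2])/K[1,1]
    if fish:
        r=np.hypot(x,y); d=np.array([x/r*np.sin(r),y/r*np.sin(r),np.cos(r)])
    else: d=np.array([x,y,1.])
    return -R.T@t, R.T@d
def onz(m,u,v,z,fish=True):
    c,d=ray(m,u,v,fish); return (c+d*(z-c[2])/d[2])[:2]
E
python3 - <<'E'
from plant import *
from h import *
m=camera_model("wrist"); im=cv2.imread("pics/wrist0.png")
g=cv2.cvtColor(im,cv2.COLOR_BGR2GRAY)
mask=(g<60).astype(np.uint8); 
n,l,st,ce=cv2.connectedComponentsWithStats(mask)
for i in range(1,n):
    if 150<st[i,4]<6000 and ce[i,1]<215 and 280<ce[i,0]<500: print(st[i],ce[i].round(1),onz(m,*ce[i],.070).round(4))
for n_,p,z in [("button",(479,86),.077),("levertip",(337,85),.102),("hub",(382,86),.07),("plugtop",(332,5),.109)]: print(n_,onz(m,*p,z).round(4))
cv2.imwrite("pics/wz.png",cv2.resize(im[0:210,270:510],None,fx=3,fy=2.8,interpolation=cv2.INTER_CUBIC))
E
```

```text
[361   0  25  16 327] [373.5   6.4] [ 0.6202 -0.1854]
[404   3  24  24 428] [415.6  14.7] [ 0.5751 -0.1802]
[ 336   61   70   49 1875] [379.3  85.5] [ 0.6154 -0.0994]
[458  68  30  35 377] [467.3  86.7] [ 0.5163 -0.1055]
[414 145  24  25 455] [425.5 157.3] [ 0.5635 -0.0263]
[330 150  26  26 466] [343.1 163.1] [ 0.6517 -0.0189]
[373 159  26  25 501] [385.7 170.8] [ 0.6068 -0.0111]
button [ 0.5052 -0.107 ]
levertip [ 0.66   -0.0952]
hub [ 0.6125 -0.099 ]
plugtop [ 0.6645 -0.1703]
```

View pics/wz.png

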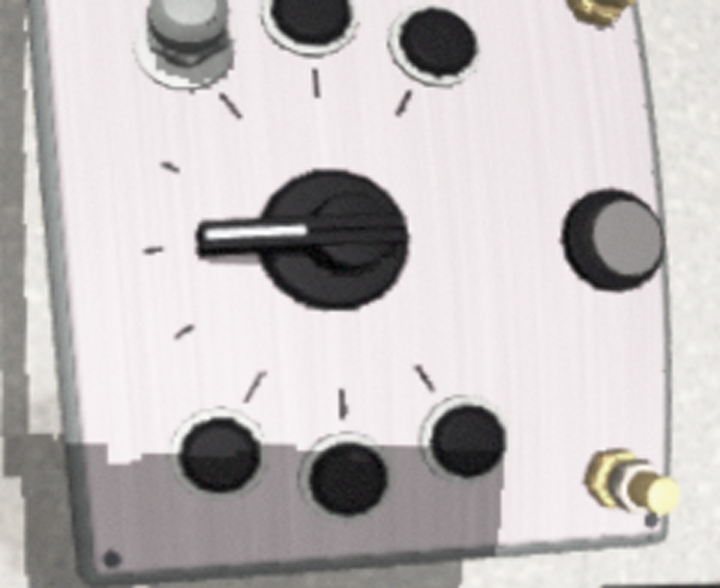

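```bash
python3 - <<'E'
from plant import *
from h import *
m=camera_model("wrist")
W=np.array([[.5751,-.1802],[.5635,-.0263],[.6517,-.0189],[.6068,-.0111]])  # -90 is cut off
a=np.radians([-120,120,60,90]);B=.09*np.c_[np.cos(a),np.sin(a)]
wc=W.mean(0);bc=B.mean(0);w=W-wc;b=B-bc
th=np.arctan2((b[:,0]*w[:,1]-b[:,1]*w[:,0]).sum(),(b*w).sum())
R=np.array([[np.cos(th),-np.sin(th)],[np.sin(th),np.cos(th)]])
ax=wc-R@bc
print("yaw",np.degrees(th),"axis",ax,"res mm",((W-(B@R.T+ax))*1e3).round(1))
print("button",ax+R@[-.108,0])
for k in(-60,-30,0):print(k,"plug" if k==-60 else "", ax+R@(.09*np.array([np.cos(np.radians(k)),np.sin(np.radians(k))])))
A=onz(m,270+205/3,236/2.8,.102);Bq=onz(m,270+305/3,230/2.8,.102)
d=A-Bq;print("line ends",A,Bq,"ang world",np.degrees(np.arctan2(d[1],d[0])))
for x,y in((600,0),(650,490)):print("fit",onz(m,270+x/3,y/2.8,.105))
s=get_state();from scipy.spatial.transform import Rotation as Ro
print(Ro.from_euler("xyz",s["eef_rot"],degrees=True).as_matrix().round(3), s["gripper_width"])
E
```

```text
yaw 4.484150617157169 axis [ 0.61377314 -0.10010249] res mm [[ 0.1  1.1]
 [ 0.7 -0.4]
 [-0.8 -0. ]
 [ 0.1 -0.7]]
button [ 0.50610372 -0.10854629]
-60 plug [ 0.66472918 -0.17428795]
-30  [ 0.69499509 -0.13887096]
0  [ 0.70349765 -0.09306599]
line ends [ 0.65879866 -0.09589976] [ 0.62845473 -0.09867357] ang world 5.223020595578475
fit [ 0.5267368  -0.19298272]
fit [ 0.50624417 -0.01468228]
[[-0.001 -1.     0.   ]
 [-0.     0.     1.   ]
 [-1.     0.001 -0.   ]] 0.08768511276393243
```

Box yaw is 4.5°, the selector axis is at (0.614, -0.100), and the lever sits at 0. The plug is at -60°, so the lever needs two clicks clockwise. I'll push with the flat side of the closed fingers, staying on the +y side of the lever.

Call:
step_arm(
  steps=[
    [[0, 0.4, -0.5], 0],
    [[0, 0.4, -0.75], 0],
    [[0, 0.4, -0.75], 0],
    [[0, 0, -0.5], 0],
    [[0, 0, 0], 0],
    [[0.5, 0, 0], 0],
    [[0.8, 0, 0], 0],
    [[1, 0, 0], 0],
    [[1, 0, 0], 0],
    [[1, 0, 0], 0],
    [[1, 0, 0], 0],
    [[1, 0, 0], 0],
    [[0.7, 0, 0], 0],
    [[0.3, 0, 0], 0],
    [[0, 0, 0], 0],
    [[0, 0, 0], 0],
  ],
  fingers=1,
  grip_force=10,
)

```text
time_s: 1.48
tcp_pos: [0.6512, -0.05, 0.0995]
eef_rot: [148.2, 90.0, -121.8]
contact_force: [-0.4, 0.0, 0.8]
gripper_width: 0.0004
```

```bash
python3 - <<'E'
from plant import *
import cv2
for n in("wrist","scene"): cv2.imwrite(f"pics/{n}1.png",capture(n))
s=get_state();print(s)
E
```

```text
{'time_s': 1.5833, 'joints': array([ 1.26904725e+01,  2.52947200e+01, -1.23387389e+01,  1.93128417e-02,
       -5.22665879e+01, -1.26883026e+01]), 'qd': array([ 0.04407537, -0.42705804,  0.04563355, -0.11660216,  0.05072947,
       -0.00381732]), 'joint_torque': array([-1.43761304e-02, -5.89640772e+01,  2.43174791e+01,  5.81415564e+00,
        1.23849630e-02, -2.21807150e-04]), 'tcp_pos': array([ 0.65174634, -0.04993739,  0.10065277]), 'eef_rot': array([-86.01154842,  89.89888493,   4.00242737]), 'contact_force': array([-0.78794438,  0.56140332,  0.18012103]), 'moment': array([-0.02987307, -0.00553097, -0.03342136]), 'gripper_width': 0.0007372532046451819}
```

View pics/wrist1.png

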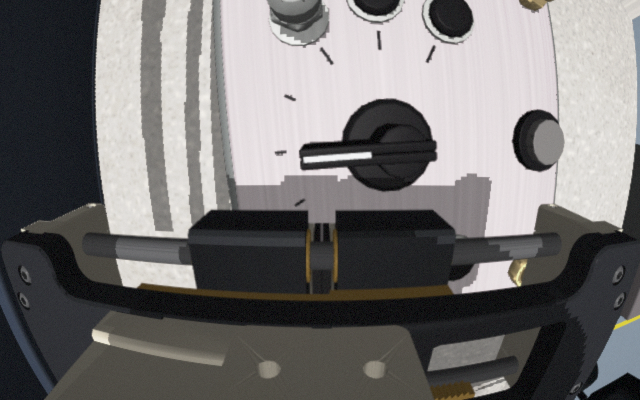

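View pics/scene1.png

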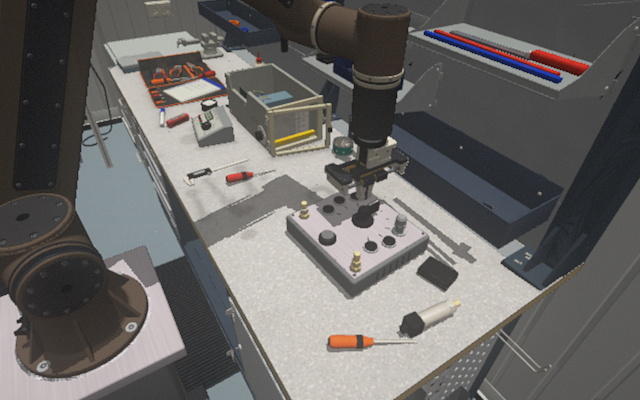

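Call:
step_arm(
  steps=[
    [[0, 0.15, -0.5], -0.75],
    [[0, 0, -0.5], 0],
    [[0, 0, -0.5], 0],
    [[0, 0, -0.1], 0],
    [[0, 0, -0.05], 0],
    [[0, -0.035, -0.1], 0.5],
    [[0, -0.035, -0.1], 0.5],
    [[0, -0.035, -0.1], 0.5],
    [[0, -0.035, -0.1], 0.5],
    [[0, -0.035, -0.1], 0.5],
    [[0, -0.035, -0.1], 0.5],
    [[0, -0.035, -0.1], 0.5],
    [[0, 0, 0], 0],
    [[0, 0, 0], 0],
  ],
)

```text
time_s: 2.75
tcp_pos: [0.6537, -0.0976, 0.0997]
eef_rot: [-80.1, 90.0, -6.6]
contact_force: [-1.8, -0.9, -1.1]
gripper_width: 0.0007
```

```bash
python3 - <<'E'
from plant import *
import cv2
for n in("wrist",): cv2.imwrite(f"pics/{n}2.png",capture(n))
s=get_state();print(s["tcp_pos"],s["contact_force"],s["joints"])
E
```

```text
[ 0.6536624  -0.09745193  0.09967555] [ 0.23456919  0.89953841 -0.50806581] [ 8.39325500e+00  2.59801477e+01 -1.13143088e+01  4.22041866e-03
 -5.26923496e+01 -2.48620325e+01]
```

View pics/wrist2.png

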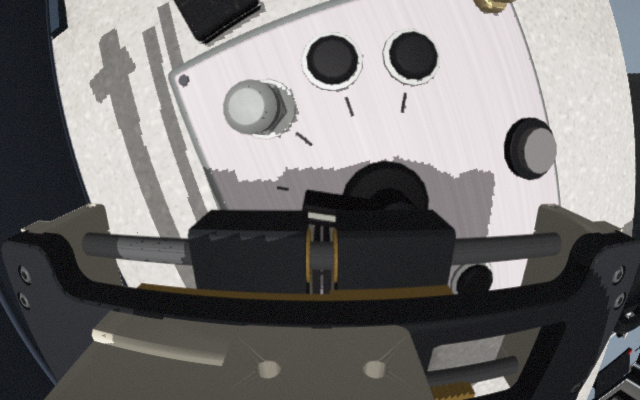

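The lever tip is visible at about (306,205) and the force has dropped to about zero, so the first click looks done. I'll keep pushing.

Call:
step_arm(
  steps=[
    [[0, -0.035, -0.1], 0.5],
    [[0, -0.035, -0.1], 0.5],
    [[0, -0.035, -0.1], 0.5],
    [[0, -0.035, -0.1], 0.5],
    [[0, -0.035, -0.1], 0.5],
    [[0, -0.035, -0.1], 0.5],
    [[0, -0.035, -0.1], 0.5],
    [[0, -0.035, -0.1], 0.5],
    [[0, -0.035, -0.1], 0.5],
    [[0, 0, 0], 0],
    [[0, 0, 0], 0],
  ],
)

```text
time_s: 3.72
tcp_pos: [0.6505, -0.1159, 0.0996]
eef_rot: [167.9, 90.0, -145.5]
contact_force: [-0.3, -0.2, -0.2]
gripper_width: 0.0004
```

```bash
python3 - <<'E'
from plant import *
import cv2
for n in("wrist",): cv2.imwrite(f"pics/{n}3.png",capture(n))
s=get_state();print(s["tcp_pos"],s["contact_force"],s["joints"])
E
```

```text
[ 0.65055032 -0.11583715  0.09961971] [-0.58898607 -0.39024956 -0.36310873] [ 6.77880436e+00  2.59798930e+01 -1.13230129e+01  3.23655104e-03
 -5.26936915e+01 -5.01510368e+01]
```

View pics/wrist3.png

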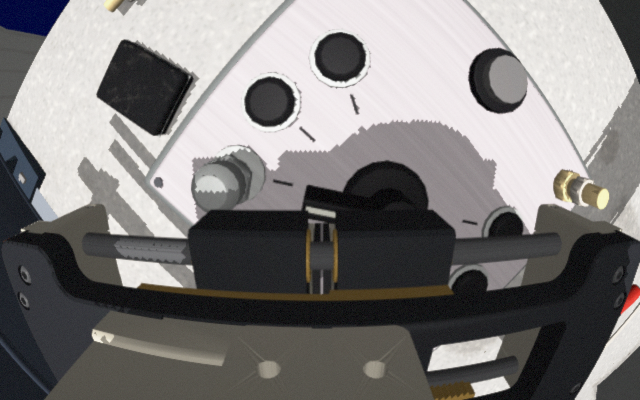

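Call:
step_arm(
  steps=[
    [[0, 0, 0.3], 0],
    [[0, 0, 0.6], 0],
    [[-0.3, 0, 0.6], 0],
    [[-0.8, 0, 0], 0],
    [[-1, 0, 0], -0.5],
    [[-1, 0, 0], -1],
    [[-1, 0, 0], -1],
    [[-1, 0, 0], -1],
    [[-0.5, 0, 0], -1],
    [[0, 0, 0], -1],
    [[0, 0, 0], -1],
    [[0, 0, 0], -0.75],
    [[0, 0, 0], 0],
    [[0, 0, 0], 0],
  ],
)

```text
time_s: 4.93
tcp_pos: [0.6718, -0.0933, 0.2118]
eef_rot: [-94.1, 90.0, -4.2]
contact_force: [-1.0, -0.5, 0.6]
gripper_width: 0.0005
```

```bash
python3 - <<'E'
from plant import *
import cv2
m=camera_model("wrist"); cv2.imwrite(f"pics/wrist4.png",capture("wrist"))
cv2.imwrite(f"pics/scene4.png",cv2.resize(capture("scene")[160:310,260:460],None,fx=4,fy=4,interpolation=2))
s=get_state();print(s["tcp_pos"],s["contact_force"],s["joints"],m)
import pickle;pickle.dump(m,open("m4.pkl","wb"))
E
```

```text
[ 0.67154112 -0.09360814  0.21161239] [-0.41659781  0.63501958 -0.06934683] [ 8.49823592e+00  2.20253417e+01 -1.60832073e+00  3.48587086e-03
 -6.63658221e+01 -8.61037550e+00] {'intrinsics': array([[309.70691629,   0.        , 321.3422645 ],
       [  0.        , 309.70691629, 194.19257732],
       [  0.        ,   0.        ,   1.        ]]), 'rvec': array([3.04375392e-03, 3.11789984e+00, 3.84340941e-01]), 'tvec': array([0.67163928, 0.0666121 , 0.37920964])}
```

View pics/wrist4.png

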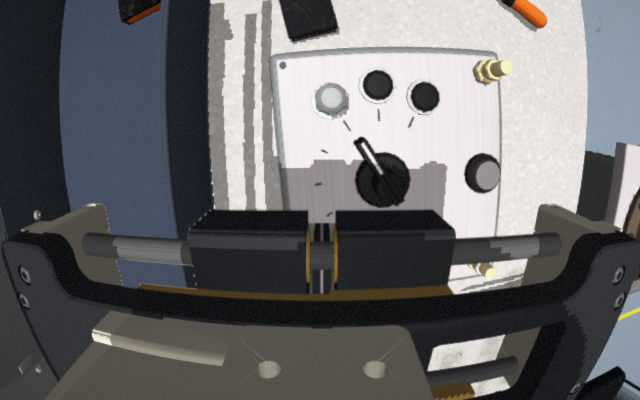

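View pics/scene4.png

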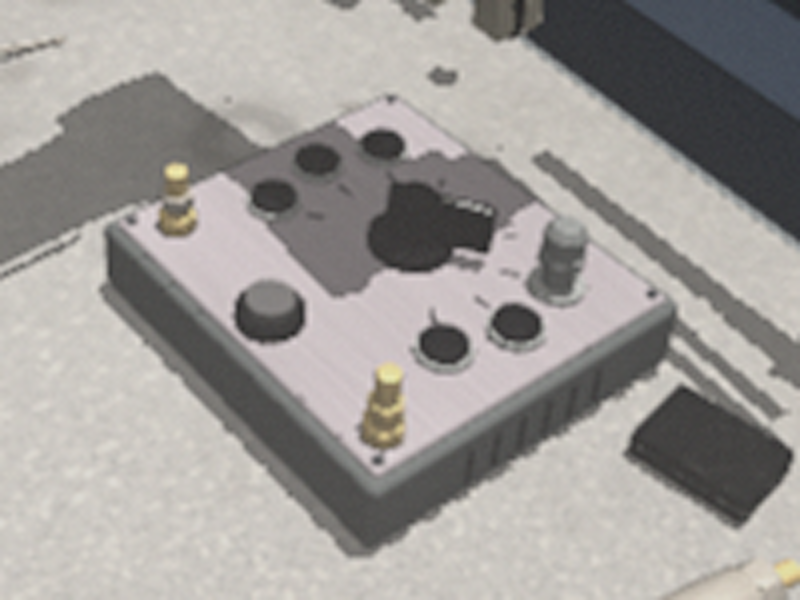

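The white line runs from about (378,170) to about (359,142), aiming at the plug at (332,98). The button is at (487,175). I'll check the angle and button position numerically.

```bash
python3 - <<'E'
from h import *
import pickle
m=pickle.load(open("m4.pkl","rb"));im=cv2.imread("pics/wrist4.png")
g=cv2.cvtColor(im,cv2.COLOR_BGR2GRAY)
r=np.zeros_like(g);r[136:178,352:386]=1
n,l,st,ce=cv2.connectedComponentsWithStats(((g>120)&(r>0)).astype(np.uint8))
for i in range(1,n): print(st[i],ce[i])
i=[i for i in range(1,n) if st[i,0]>352 and st[i,0]+st[i,2]<386 and st[i,1]>136]
i=max(i,key=lambda k:st[k,4])
ys,xs=np.where(l==i)
P=np.array([onz(m,a,b,.102) for a,b in zip(xs,ys)])
vx,vy,x0,y0=cv2.fitLine(P.astype(np.float32),cv2.DIST_L2,0,.01,.01).ravel()
print("line ang world",np.degrees(np.arctan(vy/vx)),"want",4.48-60, "centroid",x0,y0)
print("dir axis->centroid",np.degrees(np.arctan2(y0+.1001,x0-.6138)))
gg=((g>80)&(g<150)).astype(np.uint8);gg[:, :465]=0;gg[:,510:]=0;gg[:150]=0;gg[200:]=0
n,l,st,ce=cv2.connectedComponentsWithStats(gg)
for i in range(1,n):
    if st[i,4]>100: print("btn",st[i],ce[i],onz(m,*ce[i],.077))
print("plugtop",onz(m,332,98,.109))
E
```

```text
[352 136  34  42 544] [366.52389706 149.34558824]
[361 142  22  32 139] [370.97841727 157.03597122]
line ang world -55.695435 want -55.519999999999996 centroid 0.63084435 -0.12671223
dir axis->centroid -57.361607
btn [476 150  25  43 519] [489.48554913 175.05009634] [ 0.50334831 -0.10867725]
plugtop [ 0.663113   -0.17385914]
```

The lever line is at -55.7°, against -55.5° wanted. Now I'll move over the button.

Call:
step_arm(
  steps=[
    [[0, 0.4, 0], 0],
    [[0, 0.8, -0.1], 0],
    [[0, 1, -0.15], 0],
    [[0, 1, -0.15], 0],
    [[0, 1, -0.15], 0],
    [[0, 1, -0.2], 0],
    [[0, 1, 0], 0],
    [[0, 1, 0], 0],
    [[0, 0.7, 0], 0],
    [[0, 0.4, 0], 0],
    [[0, 0, 0], 0],
    [[0.5, 0, 0], 0],
    [[1, 0, 0], 0],
    [[1, 0, 0], 0],
    [[1, 0, 0], 0],
    [[1, 0, 0], 0],
    [[0.5, 0, 0], 0],
    [[0, 0, 0], 0],
    [[0, 0, 0], 0],
  ],
)

```text
time_s: 6.62
tcp_pos: [0.5055, -0.1092, 0.1111]
eef_rot: [110.6, 89.9, -159.4]
contact_force: [0.3, 0.2, 0.3]
gripper_width: 0.0008
```

```bash
python3 - <<'E'
from plant import *
import cv2
cv2.imwrite(f"pics/scene5.png",cv2.resize(capture("scene")[160:310,260:460],None,fx=4,fy=4,interpolation=2))
s=get_state();print(s["tcp_pos"],s["contact_force"],s["joints"])
E
```

```text
[ 0.50600382 -0.10912486  0.11189801] [0.02460833 0.33471298 0.36320202] [ 9.59581632e+00  1.33457859e+01 -2.91692516e+01  3.18807793e-02
 -4.74728783e+01 -9.60185929e+00]
```

View pics/scene5.png

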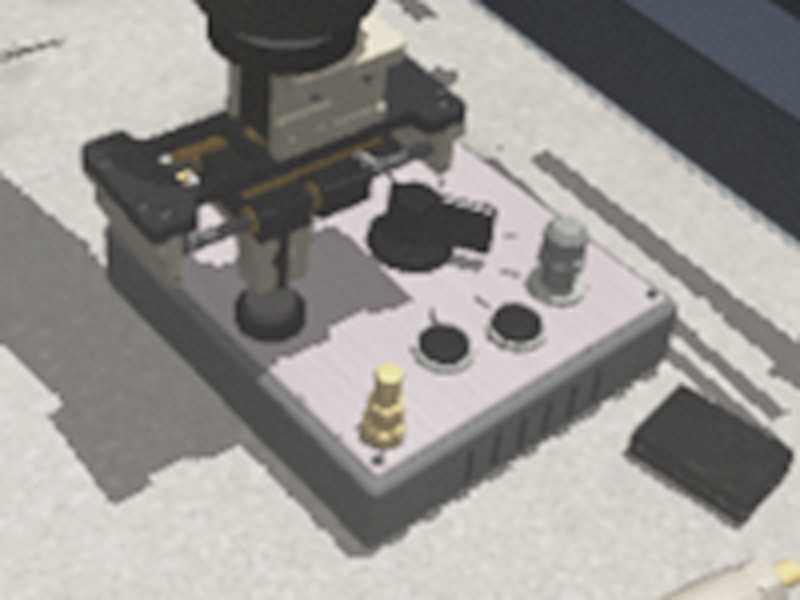

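Fingers are centred over the button, with the tips about 15 mm above it. I'll press gradually and watch the force.

Call:
step_arm(
  steps=[
    [[0.3, 0, 0], 0],
    [[0.3, 0, 0], 0],
    [[0.2, 0, 0], 0],
    [[0.1, 0, 0], 0],
    [[0, 0, 0], 0],
    [[0, 0, 0], 0],
  ],
)

```text
time_s: 7.17
tcp_pos: [0.5054, -0.109, 0.0939]
eef_rot: [-88.2, 90.0, 1.8]
contact_force: [0.5, 1.4, 3.1]
gripper_width: 0.0006
```

Call:
step_arm(
  steps=[
    [[0.05, 0, 0], 0],
    [[0.05, 0, 0], 0],
    [[0.05, 0, 0], 0],
    [[0, 0, 0], 0],
    [[0, 0, 0], 0],
  ],
)

```text
time_s: 7.58
tcp_pos: [0.5054, -0.1091, 0.0907]
eef_rot: [-86.5, 90.0, 3.5]
contact_force: [-0.3, 2.7, 3.9]
gripper_width: 0.0003
```

Call:
step_arm(
  steps=[
    [[0.05, 0, 0], 0],
    [[0.03, 0, 0], 0],
    [[0, 0, 0], 0],
    [[0, 0, 0], 0],
  ],
)

```text
time_s: 7.92
tcp_pos: [0.5055, -0.1091, 0.0901]
eef_rot: [-102.1, 90.0, -12.1]
contact_force: [-3.7, 3.1, 15.6]
gripper_width: 0.0007
```

```bash
python3 - <<'E'
from plant import *
s=get_state();print(s["tcp_pos"],s["contact_force"])
E
```

```text
[ 0.50546215 -0.10907887  0.090083  ] [-3.74715914  3.1492596  15.59657518]
```

The force jumped to 15.6 N and the tip stopped at 0.071, so the button is at its stop. Now I'll retract.

Call:
step_arm(
  steps=[
    [[-0.2, 0, 0], 0],
    [[-0.5, 0, 0], 0],
    [[-1, 0, 0], 0],
    [[-1, 0, 0], 0],
    [[-1, 0, 0], 0],
    [[-1, 0, 0], 0],
    [[-0.8, 0, 0], 0],
    [[-0.4, -0.5, 0.5], 0],
    [[0, -0.9, 1], 0],
    [[0, -1, 1], 0],
    [[0, -1, 1], 0],
    [[0, -1, 1], 0],
    [[0, -1, 0.5], 0],
    [[0, -0.5, 0], 0],
    [[0, 0, 0], 0],
    [[0, 0, 0], 0],
    [[0, 0, 0], 0],
  ],
)

```text
time_s: 9.33
tcp_pos: [0.6221, -0.0098, 0.2067]
eef_rot: [96.9, 89.9, -173.1]
contact_force: [-1.2, 0.4, -0.7]
gripper_width: 0.0009
```

```bash
python3 - <<'E'
from plant import *
import cv2
cv2.imwrite("pics/wrist6.png",capture("wrist"))
cv2.imwrite(f"pics/scene6.png",cv2.resize(capture("scene")[160:310,260:460],None,fx=4,fy=4,interpolation=2))
s=get_state();print(s["time_s"],s["tcp_pos"],s["contact_force"],s["joints"])
E
```

```text
9.4333 [ 0.62233864 -0.00976103  0.20722987] [ 0.25807507  0.89850203 -0.65101218] [ 1.70462258e+01  1.71631232e+01 -9.40094289e+00 -5.97178237e-03
 -6.34426489e+01 -1.70849039e+01]
```

View pics/wrist6.png

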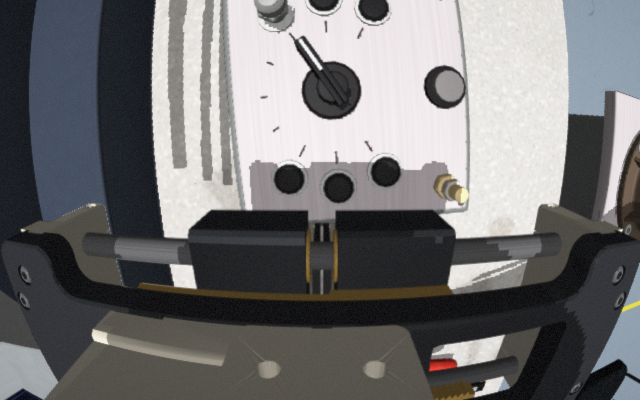

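View pics/scene6.png

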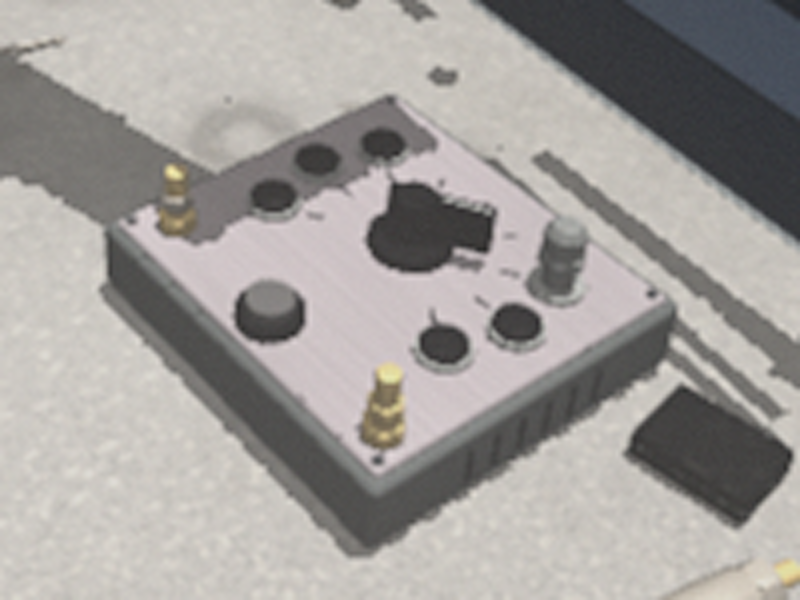

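The lever still points at the plug: in the wrist view the tip is at (302,40) and the plug at (272,8). The button is up, looking the same as before the press, the fittings have not moved, and the arm is clear.

```bash
python3 -c "
from plant import *
print(close_job())"
```

```text
the job is handed in; nothing more can be done
None
```

I pushed the selector two clicks clockwise with the side of the closed fingers, from 0 to -60°, where it points at the plug. I then pressed the button down to its stop, let it come back up, and handed the job in at about 9.4 s of the 54 s limit.

- **Selector:** before the press, the white line on the lever measured -55.7° in the world frame, against -55.5° to the plug's socket. The direction from the axis to the line's centre read -57.4°, about 2° off. That is still well inside the 7° allowed. I didn't measure the angle again after the press, but the last pictures show the lever still on the plug.
- **Button:** the press stopped with the fingertip at about z = 0.071 m, which is the fully-down height, and the force rose to about 16 N. In the last pictures the button is up again.
- **Surroundings:** the brass unions and probe case look unmoved in the last pictures. I didn't check the calliper, screwdrivers or pressure transmitter again, but the arm never went near them. At hand-in the arm was clear of everything.

No check failed.

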